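Sort two square bars by length into the stock racks

TASK

Put the two loose square steel bars away by length: lay the long one in the free slot of the long rack and the short one in the free slot of the short rack. Each must end up lying flat on its rack's plate, between the guide pins and end stops, and let go.

Things in the scene. Friction and masses are not known exactly. Their poses are not given: they have to be found in the camera images.
- long_bar_center (a point): Centre of the loose long bar: dark square steel bar 16 x 140 x 16 mm (0.2 to 0.4 kg) lying on the bench, centre 8 mm above the bench. Its y axis runs along the bar, z up. Grasp it across its 16 mm width, at the middle. (A round bar of the same length, lighter in colour, is not part of the job.)
- short_bar_center (a point): Centre of the loose short bar: the same dark square bar but 95 mm long (16 x 95 x 16 mm, 0.13 to 0.27 kg), centre 8 mm above the bench. Its y axis runs along the bar, z up. An extraction hood hangs about 0.4 m above the far half of the bench, right of the racks: carry things past it low and on the robot's side of it.
- long_slot (a point): Seat of the long bar's centre: middle of the free slot (nearer the robot) of the fixed long rack, 12 mm above the bench. y along the slot, z up. Grey plate 130x186x4 mm; its second slot, 70 mm behind, holds a 140 mm bar. Slot: 4 pins 14 mm tall in pairs at y = +-45 mm, 36 mm clear across; end stops 13 mm tall, 164 mm clear; open beside the middle.
- short_slot (a point): Seat of the short bar's centre: middle of the free slot (nearer the robot) of the short rack, 12 mm above the bench; y along the slot, z up. Built like the long rack: plate 130x141x4 mm, a 95 mm bar in the slot behind, pin pairs at y = +-30 mm, 36 mm clear across, end stops 119 mm clear. The racks stand side by side and may have changed places.

How it is judged (in metres and radians):
At the end, for the whole second after the job is handed in: The long bar lies in the free slot of the long rack and the short bar in the free slot of the short rack, each with its centre within 20 mm of the slot's middle seen from above and no more than 3 mm above its seat, along the slot within 20 degrees, level within 4 degrees, and at rest (horizontal distance between long_bar_center and long_slot below 0.02 m and horizontal distance between short_bar_center and short_slot below 0.02 m and z of long_bar_center in the frame of long_slot below 0.003 m and z of short_bar_center in the frame of short_slot below 0.003 m and angle between the y axis of long_bar_center and the y axis of long_slot, either way round below 0.35 rad and angle between the y axis of short_bar_center and the y axis of short_slot, either way round below 0.35 rad and angle between long_bar_center's own y axis and vertical between 1.5 and 1.64 rad and angle between short_bar_center's own y axis and vertical between 1.5 and 1.64 rad and linear speed of each of long_bar, short_bar below 0.02 m/s); the robot touches nothing.
It also fails if it takes over 61 s, if anything falls off the work surface, if the arm or the gripper's body presses on something with over 40 N, if the wrist force passes 120 N, or if a joint passes its speed limit or range.

ROBOT

A 6-joint arm with a two-finger parallel gripper is mounted at the origin on a cart in front of the work surface, level with it; the furniture and walls round the work are solid. World frame = base frame: x ahead of the robot, y to its left, z up, the work surface at z = 0. Lengths are in mm, angles in rad, forces in N, time in s.
With the tool pointing down it reaches from about 275 to 750 mm from the base axis. Payload 10.2 kg.
Tool frame: the origin (TCP) lies on the centre line of the jaws, within the pads' length; the fingertips stand 17 mm ahead of it and the grasp point (between the pads) lies 2 mm behind it (ctrl.tip_extent is the distance from the TCP to the fingertips, in mm); z points along the fingers, y is the line along which they close (so a half turn about z gives the same grasp; the last joint's range is limited). The gripper opens to 85 mm and grips with 20 to 120 N. Pads are 22 mm wide; open, the fingers measure 114 mm over their backs; the gripper's body (76 mm by 85 mm) begins 54 mm behind the grasp point. The pads swing forward as they close: fully open they stand 13 mm farther back than shut.
Start: joints at [0.947, 0.313, 1.498, -0, 1.331, -0.223], TCP at [204.844, 483.394, 248.294] pointing down, gripper open.
Joint ranges: [-2.94, 2.94], [-0.97, 2.17], [0.19, 2.56], [-1.23, 4.37], [0.02, 3.11], [-2.88, 2.88]. Speed limits (rad/s): [2.39, 2.39, 3.01, 3.14, 3.14, 3.14].

INTERFACE

Orientations are given as a unit quaternion [w, x, y, z].
In Python, from rig import sensors, capture, ctrl, cut_out, place_of gives the robot as it stands.
- The arm moves only by the shell command python3 -m jog 'ROWS' [FORCE]. ROWS is JSON, a list of rows, each a list of 3 entries, a list of its own where there are three numbers: the shift along the world's x, y, z in mm, then the turn, a rotation vector about the world's x, y, z in degrees, then the closure, from 0 (fully open) to 1 (shut). A call has exactly 8 rows; each row is the pose to reach, as a shift and turn from the pose commanded when the call began; what a row does not reach only later rows make up. A row lasts 1/12 s, in which the tool goes at most 41.7 mm and 7.16 degrees, less where a joint would pass 70% of its speed; a pose out of reach is approached as far as the arm can. A call with a gripper value outside its range is refused whole. The fingers move at their own pace and stop on an object; FORCE is the grip in N (left out, the last holds). Time passes only in rows, so rows that repeat a pose let the fingers close, or fill a call up. It gives the time, the measured TCP pose, the force and the opening at its end, in the units of the state.
- sensors.sense(): the state, without advancing time (a new reading comes with each control period).
- capture(name): name is "scene" or "top" or "wrist"; returns a dict with "color" (420x560x3 uint8, blue, green, red), "z_map" (420x560 float32, mm along the optical axis (not along the pixel's ray), 0 where there is no reading), "camera_matrix" (3x3 intrinsics, pixels), "R" (3x3) and "t" (3): a world point X has camera coordinates R X + t. Camera axes: x right, y down, z forward; pixel columns grow to the right and rows downward; lengths in mm; the calibration is good to about 2 mm. The wrist camera is an equidistant fisheye: a pixel r from the principal point sees the ray r / f radians off the axis. A picture is of the moment at which its call begins.
- ctrl.finish_job(): hands the job in, once; it reports no verdict.
Trained networks look in a picture, given as the dict that the camera call returned (one of the last four; its "shot" number tells which), for a name from the list of things; names that differ only in an ending like _2 or _b are one class to them, and where a whole thing is asked for, a point or a joint stands for the part that bears it (a point fixed in the world has none). Each returns a list of dicts, best first, with "p" (0 to 1); they miss things now and then, are a little off and sometimes report something else, mostly with a low value. They report only what shows in the picture. A call takes as long as a camera call.
- cut_out(picture, query): "region" (420x560 bool, what is visible of it) and "box" ([left, top, right, bottom] in pixels, round what is visible of it).
- place_of(picture, query): "centre" ([row, column] in pixels: a listed point, or the origin of a listed thing).
The state is a dict: "time_s": time; "joints": joint angles; "dq": joint speeds; "tau": joint torques, N m; "eef_pos": TCP position; "ee_rot": TCP orientation; "force": force on the tool from outside, world axes, zero at the start; "wrist_torque": the same for the moment, N m; "grip_width": opening from 0.0 (shut) to 1.0 (fully open).
Only numpy, scipy, OpenCV 4.12 (cv2) and the standard library are available. Lean on these libraries where they do the work, as an engineer would, in place of code of your own. Each camera call takes 0.05 s, during which the arm holds its last target. There are 200 camera calls.

## Working session

There is one attempt and no reset: what is moved stays moved. The work goes in short steps, Python scripts to look and compute and a shell command to move; the robot and the scene stay as the last step left them, time stands still between calls to the robot, and variables do not carry over. Pictures are saved under pics/ and viewed, on a budget of 10 in all, crops included, one or two more only if the job needs it, and the job is handed in when it is done.

```bash
ls; mkdir -p pics; cat > h.py <<'E'
import numpy as np, cv2
from rig import sensors, capture, ctrl, cut_out, place_of
def pts(pic, rc):
    """world points from pixels (N,2 row,col) by depth (pinhole cams)"""
    rc=np.atleast_2d(rc).astype(int); K=pic["camera_matrix"]; z=pic["z_map"][rc[:,0],rc[:,1]]
    c=np.stack([(rc[:,1]-K[0,2])/K[0,0]*z,(rc[:,0]-K[1,2])/K[1,1]*z,z],1)
    w=(c-pic["t"])@pic["R"]; return w[z>0]
def ray_at(pic, rc, h):
    K=pic["camera_matrix"]; d=np.array([(rc[1]-K[0,2])/K[0,0],(rc[0]-K[1,2])/K[1,1],1])
    o=-pic["R"].T@pic["t"]; d=pic["R"].T@d; return o+d*(h-o[2])/d[2]
E
python3 - <<'E'
from h import *
print(sensors.sense())
for n in("scene","top"):
    p=capture(n); cv2.imwrite(f"pics/{n}0.png",p["color"]); print(n,(-p["R"].T@p["t"]).round())
    for q in("long_bar_center","short_bar_center","long_slot","short_slot"):
        for d in place_of(p,q)[:3]: print(q,'pl',round(d["p"],2),np.round(d["centre"]),ray_at(p,d["centre"],12).round(),pts(p,np.round(d["centre"])).round())
        if 'bar' in q:
            for d in cut_out(p,q)[:3]:
                rc=np.argwhere(d["region"]); w=pts(p,rc); top=w[w[:,2]>np.percentile(w[:,2],50)-3]
                r=cv2.minAreaRect(w[:,:2].astype(np.float32)); print(q,'cut',round(d["p"],2),d["box"],np.round(r[0]),np.round(r[1]),round(r[2]),'z',np.percentile(w[:,2],[5,50,95]).round(1))
E
```

```text
pics
{'time_s': 0.0, 'joints': array([ 9.46587768e-01,  3.13431780e-01,  1.49846689e+00, -3.38060572e-05,
        1.33099300e+00, -2.23414024e-01]), 'dq': array([-3.92353796e-04, -1.54306588e-03,  4.09857731e-04, -3.28631425e-05,
       -3.43783923e-03,  2.22103940e-03]), 'tau': array([-2.74046848e-03, -4.12269831e+01, -2.59729600e+01, -4.26827546e-04,
        4.26739192e-03,  2.93781852e-05]), 'eef_pos': array([204.70595748, 483.17795537, 247.73316364]), 'ee_rot': array([-2.52138229e-04,  1.99054677e-01,  9.79988170e-01, -5.98797105e-04]), 'force': array([ 0.73420336, -0.02594648, -0.62051785]), 'wrist_torque': array([ 0.02321159, -0.04140831,  0.00912873]), 'grip_width': 1.0028945980815156}
scene [-397. -722.  593.]
long_bar_center pl 0.72 [282. 426.] [ 450. -380.   12.] [[ 455. -377.    9.]]
long_bar_center cut 0.91 [398.7, 266.4, 464.4, 296.1] [ 474. -384.] [142.  48.] 85 z [-0.2 11.7 16.6]
short_bar_center pl 0.57 [251. 333.] [ 439. -162.   12.] [[ 435. -164.   15.]]
long_slot pl 0.61 [189. 188.] [485. 379.  12.] [[495. 393.   4.]]
short_slot pl 0.83 [214. 243.] [458. 134.  12.] [[470. 146.   3.]]
short_slot pl 0.56 [282. 431.] [ 457. -386.   12.] [[ 454. -387.   13.]]
short_slot pl 0.24 [249. 332.] [ 445. -153.   12.] [[ 439. -158.   17.]]
top [ 414.   26. 1039.]
long_bar_center pl 0.65 [207. 413.] [ 463. -372.   12.] [[ 463. -371.   15.]]
long_bar_center cut 0.83 [389.4, 202.3, 442.3, 215.1] [ 463. -383.] [150.  24.] 85 z [-1.4 15.2 18.3]
short_bar_center pl 0.73 [212. 328.] [ 450. -152.   12.] [[ 451. -151.   16.]]
short_bar_center cut 0.83 [311.2, 203.9, 343.6, 223.6] [ 450. -149.] [92. 18.] 67 z [12.1 16.  19. ]
long_slot pl 0.65 [206. 119.] [468. 380.  12.] [[467. 381.   8.]]
short_slot pl 0.89 [209. 213.] [459. 142.  12.] [[459. 143.   4.]]
```

View pics/top0.png

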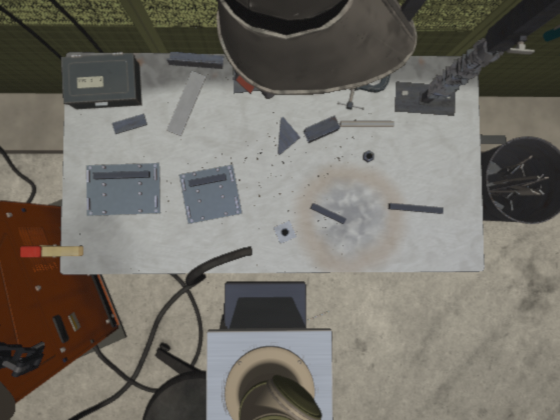

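View pics/scene0.png

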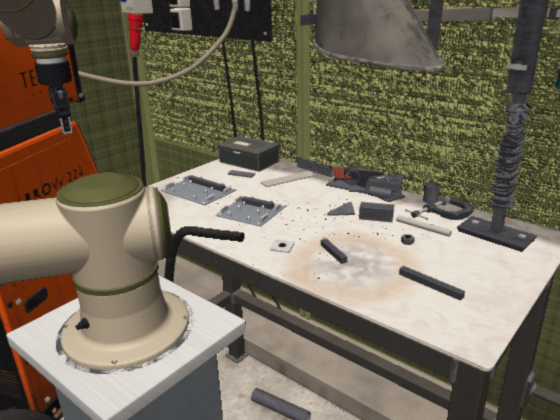

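Top view: the long bar lies at about (415,209) and the short bar at (328,213). The long rack is on the left, with its stored bar at (120,175). The short rack is rotated slightly, stored bar at (208,180). A dark tube lies at about (220,262) at the front edge, and the hood sits at the top centre.

```bash
python3 - <<'E'
from h import *
p=capture("top"); s=capture("scene"); g=p["color"].max(2)
K=p["camera_matrix"];print(K.round(1).tolist())
def dark(name,box,h,th):
    l,t,r,b=box; m=(g[t:b,l:r]<th).astype(np.uint8)
    n,lab,st,_=cv2.connectedComponentsWithStats(m); i=1+st[1:,4].argmax()
    rc=np.argwhere(lab==i)+[t,l]
    w=np.array([ray_at(p,x,h)[:2] for x in rc]); R=cv2.minAreaRect(w.astype(np.float32))
    mu=w.mean(0); ev=np.linalg.eigh(np.cov((w-mu).T))[1][:,1]; ev*=np.sign(ev[1])
    print(name,len(rc),'c',np.round(R[0],1),'mean',mu.round(1),'size',np.round(R[1]),'axis angle from +y (ccw)',round(np.degrees(np.arctan2(-ev[0],ev[1])),1),'z',np.median(pts(p,rc)[:,2]).round(1)); return mu,ev
for th in(70,85):
    dark('long',(380,195,450,222),16,th); dark('short',(303,195,352,230),16,th)
    for nm,b in(('Lrack',(92,165,155,186)),('Srack',(186,168,230,191))):
        mu,ev=dark(nm,b,20,th); nrm=np.array([-ev[1],ev[0]]); print('  slot',(mu+70*nrm).round(1))
Z=p["z_map"]; yy,xx=np.mgrid[:420,:560]
W=np.full((420,560,3),np.nan); m=Z>0; W[m]=pts(p,np.argwhere(m))
t=W[240:280,180:260].reshape(-1,3); t=t[t[:,2]>20]; print('tube',np.nanmin(t,0).round(),np.nanmax(t,0).round())
hd=W[0:100,200:430].reshape(-1,3); hd=hd[hd[:,2]>300]; print('hood',np.nanmin(hd,0).round(),np.nanmax(hd,0).round())
hi=W[120:262,60:480].reshape(-1,3); hi=hi[hi[:,2]>25]; print('other',len(hi),np.nanmin(hi,0).round(),np.nanmax(hi,0).round())
# two-view triangulation
P=lambda q:q["camera_matrix"]@np.c_[q["R"],q["t"]]
for q in("long_bar_center","short_bar_center","long_slot","short_slot"):
    a=place_of(p,q)[0]["centre"];b=place_of(s,q)[0]["centre"]
    X=cv2.triangulatePoints(P(p),P(s),np.array(a[::-1],float),np.array(b[::-1],float)); print(q,(X[:3]/X[3]).ravel().round(1))
c=cv2.resize(p["color"][150:280,70:460],None,fx=2,fy=2,interpolation=cv2.INTER_CUBIC)
E
```

```text
[[402.2, 0.0, 271.0], [0.0, 402.2, 202.7], [0.0, 0.0, 1.0]]
long 9 c [ 465.9 -309.7] mean [ 466.4 -309.6] size [ 3. 10.] axis angle from +y (ccw) 83.9 z 16.1Traceback (most recent call last):
  File "<stdin>", line 12, in <module>
  File "<stdin>", line 6, in dark
ValueError: attempt to get argmax of an empty sequence
```

```bash
cat > m.py <<'E'
from h import *
p=capture("top"); s=capture("scene"); g=p["color"].max(2)
def dark(name,box,h):
    l,t,r,b=box; c=g[t:b,l:r]; th,m=cv2.threshold(c,0,1,cv2.THRESH_BINARY_INV|cv2.THRESH_OTSU)
    n,lab,st,_=cv2.connectedComponentsWithStats(m); i=1+st[1:,4].argmax()
    rc=np.argwhere(lab==i)+[t,l]
    w=np.array([ray_at(p,x,h)[:2] for x in rc]); R=cv2.minAreaRect(w.astype(np.float32))
    mu=w.mean(0); ev=np.linalg.eigh(np.cov((w-mu).T))[1][:,1]; ev*=np.sign(ev[1])
    print(name,th,len(rc),'c',np.round(R[0],1),'mean',mu.round(1),'size',np.round(R[1]),'axis angle from +y (ccw)',round(np.degrees(np.arctan2(-ev[0],ev[1])),1),'z',np.median(pts(p,rc)[:,2]).round(1)); return mu,ev
dark('long',(380,195,450,222),16); dark('short',(303,195,352,230),16)
for nm,b in(('Lrack',(90,168,155,183)),('Srack',(186,172,230,190))):
    mu,ev=dark(nm,b,20); nrm=np.array([-ev[1],ev[0]]); print('  slot',(mu+70*nrm).round(1))
Z=p["z_map"]; W=np.full((420,560,3),np.nan); m=Z>0; W[m]=pts(p,np.argwhere(m))
def ext(n,a,h):
    a=a.reshape(-1,3); a=a[a[:,2]>h]; print(n,len(a), *( (a.min(0).round(),a.max(0).round()) if len(a) else ()))
ext('tube',W[240:280,180:260],20); ext('hood',W[0:100,200:430],300); ext('other',W[120:245,60:480],25)
P=lambda q:q["camera_matrix"]@np.c_[q["R"],q["t"]]
for q in("long_bar_center","short_bar_center","long_slot","short_slot"):
    a=place_of(p,q);b=place_of(s,q)
    if a and b:
        X=cv2.triangulatePoints(P(p),P(s),np.array(a[0]["centre"][::-1],float),np.array(b[0]["centre"][::-1],float)); print(q,(X[:3]/X[3]).ravel().round(1))
E
python3 m.py
```

```text
long 123.0 371 c [ 461.1 -376. ] mean [ 461.  -375.4] size [142.  18.] axis angle from +y (ccw) -5.0 z 15.5
short 118.0 261 c [ 447.5 -151.1] mean [ 447.6 -150.7] size [98. 18.] axis angle from +y (ccw) -25.0 z 15.8
Lrack 94.0 424 c [545.3 371.6] mean [545.1 373.1] size [ 19. 142.] axis angle from +y (ccw) 1.9 z 19.7
  slot [475.1 370.8]
Srack 98.0 288 c [532.7 156.4] mean [532.6 156.6] size [19. 96.] axis angle from +y (ccw) 10.8 z 19.7
  slot [463.9 143.5]
tube 539 [291.  45.  20.] [365. 200.  34.]
hood 16347 [ 626. -240.  378.] [766.  92. 639.]
other 438 [ 534. -178.   25.] [685. 339.  40.]
long_bar_center [ 460.8 -385.1    9.6]
short_bar_center [ 448.5 -149.5   10.3]
long_slot [470.  362.7  21.1]
short_slot [466.3 134.3  16.6]
```

Heights agree: bars about 16 mm tall on the bench, racks on about 4 mm plates. I'll move over the short rack, turning the tool to suit the bars, and look with the wrist camera on the way.

```bash
T='x'
python3 -m jog '[[[13,-21,0],[0,0,-6],0],[[26,-42,0],[0,0,-12],0],[[39,-64,0],[0,0,-18],0],[[52,-85,0],[0,0,-24],0],[[65,-106,0],[0,0,-30],0],[[78,-127,0],[0,0,-36],0],[[91,-149,0],[0,0,-41],0],[[104,-170,0],[0,0,-46],0]]'
python3 -m jog '[[[13,-21,0],[0,0,-6],0],[[26,-42,0],[0,0,-12],0],[[39,-64,0],[0,0,-18],0],[[52,-85,0],[0,0,-24],0],[[65,-106,0],[0,0,-30],0],[[78,-127,0],[0,0,-36],0],[[91,-149,0],[0,0,-41],0],[[104,-170,0],[0,0,-46],0]]'
python3 - <<'E'
from h import *
p=capture("wrist"); cv2.imwrite("pics/w1.png",p["color"]); print((-p["R"].T@p["t"]).round(),p["R"].round(2).tolist(),p["camera_matrix"].round(1).tolist())
for q in("short_slot","short_bar_center","long_slot"):
    for d in place_of(p,q)[:2]: print(q,d)
E
```

```text
time_s: 1.97
eef_pos: [309.3, 312.3, 248.4]
ee_rot: [0.0, 0.568, 0.823, 0.0]
force: [0.1, -0.4, -0.1]
grip_width: 1.002
time_s: 2.63
eef_pos: [413.3, 142.2, 248.4]
ee_rot: [0.0, 0.844, 0.536, 0.0]
force: [0.7, -0.2, -1.4]
grip_width: 0.998
[447. 212. 374.] [[0.9, -0.43, 0.0], [-0.41, -0.86, 0.3], [-0.13, -0.28, -0.95]] [[325.2, 0.0, 277.3], [0.0, 325.2, 211.8], [0.0, 0.0, 1.0]]
short_slot {'centre': [158.6, 316.8], 'p': 0.88}
short_bar_center {'centre': [343.3, 380.8], 'p': 0.37}
```

View pics/w1.png

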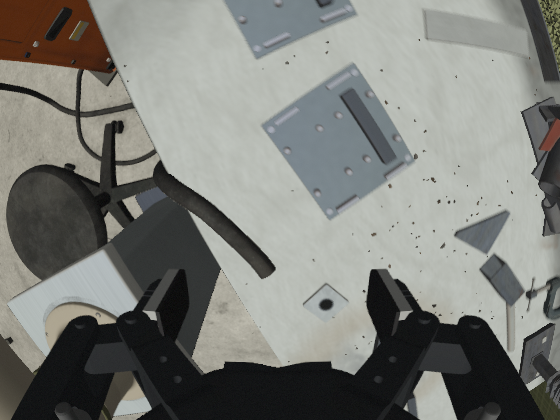

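The wrist picture shows the short rack with plate corners at about (262,126), (352,63), (413,158) and (330,219). The stored bar is at (370,126), and the free slot is open at about (317,159).

```bash
cat >> h.py <<'E'
def fish(pic, uv, h):
    """wrist pixels (u,v) -> world xy on plane z=h"""
    K=pic["camera_matrix"]; uv=np.atleast_2d(uv).astype(float); d=uv-K[:2,2]; r=np.hypot(*d.T); th=r/K[0,0]
    c=np.c_[d/np.maximum(r,1e-9)[:,None]*np.sin(th)[:,None],np.cos(th)]
    w=c@pic["R"]; o=-pic["R"].T@pic["t"]; return (o+w*((h-o[2])/w[:,2])[:,None])
def fbar(pic, box, h):
    """dark blob inside box (l,t,r,b): centre, size and angle on plane z=h"""
    l,t,r,b=box; c=pic["color"][t:b,l:r].max(2); th,m=cv2.threshold(c,0,1,cv2.THRESH_BINARY_INV|cv2.THRESH_OTSU)
    n,lab,st,_=cv2.connectedComponentsWithStats(m); i=1+st[1:,4].argmax(); rc=np.argwhere(lab==i)+[t,l]
    return rect(fish(pic,rc[:,::-1],h)[:,:2])
def rect(w):
    R=cv2.minAreaRect(w.astype(np.float32)); bx=cv2.boxPoints(R); e=[bx[1]-bx[0],bx[2]-bx[1]]; e=max(e,key=np.linalg.norm); e=e*np.sign(e[1])
    return np.round(R[0],1),np.round(sorted(R[1]),1),round(float(np.degrees(np.arctan2(-e[0],e[1]))),1)
E
python3 - <<'E'
from h import *
p=capture("wrist")
cs=np.array([[262,126],[352,63],[413,158],[330,219]]); 
w=fish(p,cs,4)[:,:2]; print(w.round(), 'sides',[np.linalg.norm(w[i]-w[i-1]).round() for i in range(4)],rect(w), 'cen',w.mean(0))
# near edge(262,126)-(330,219)?, y-axis
e=w[1]-w[2]; e2=w[0]-w[3]; y=(e+e2)/np.linalg.norm(e+e2); nrm=np.array([-y[1],y[0]]); print('yaxis ang',np.degrees(np.arctan2(-y[0],y[1])),'slot',w.mean(0)+35*nrm)
print('stored',fbar(p,(336,84,402,167),20)); print('net',fish(p,[[316.8,158.6]],12))
E
python3 -m jog '[[[4,-36,-12],[0,0,0],0],[[8,-73,-25],[0,0,0],0],[[13,-110,-38],[0,0,0],0],[[17,-146,-50],[0,0,0],0],[[21,-183,-60],[0,0,0],0],[[26,-219,-75],[0,0,0],0],[[30,-256,-88],[0,0,0],0],[[34,-292,-100],[0,0,0],0]]'
python3 - <<'E'
from h import *
p=capture("wrist"); cv2.imwrite("pics/w2.png",p["color"]); print(sensors.sense()["eef_pos"])
for d in cut_out(p,"short_bar_center")[:2]: print(d["p"],d["box"],rect(fish(p,np.argwhere(d["region"])[:,::-1],16)[:,:2]))
for d in place_of(p,"short_bar_center")[:2]: print(d,fish(p,d["centre"][::-1],8))
E
```

```text
[[423. 205.]
 [547. 231.]
 [574.  99.]
 [450.  71.]] sides [np.float64(137.0), np.float64(126.0), np.float64(134.0), np.float64(127.0)] (array([498.5, 150.7]), array([127. , 137.2]), 11.5) cen [498.37160354 151.40448331]
yaxis ang 11.500352155279899 slot [464.07428177 144.4263948 ]
stored (array([531.4, 157.3]), array([19.1, 96.2]), 11.0)
net [[463.70269018 146.68645634  12.        ]]
time_s: 3.55
eef_pos: [446.8, -149.4, 147.7]
ee_rot: [-0.0, 0.843, 0.539, 0.0]
force: [0.3, 0.2, 1.1]
grip_width: 1.002
[ 446.95884426 -154.24042351  145.87366862]
0.68 [270.8, 150.5, 291.4, 260.4] (array([ 448.3, -151. ]), array([15.5, 95. ]), -25.2)
{'centre': [206.4, 282.4], 'p': 0.55} [[ 450.01442347 -153.67268042    8.        ]]
```

View pics/w2.png

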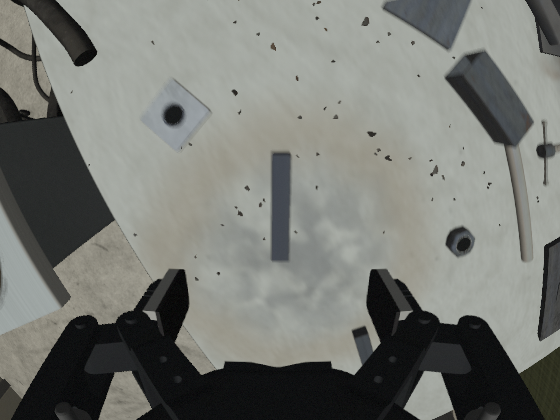

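The wrist picture shows the short bar at (281,206), vertical in the image and lined up between the open jaws. It measures 95 mm long at (448,-151), -25.2°. Descend, grip and lift slightly.

```bash

python3 -m jog '[[[1,-2,-20],[0,0,0],0],[[1,-2,-40],[0,0,0],0],[[1,-2,-60],[0,0,0],0],[[1,-2,-80],[0,0,0],0],[[1,-2,-98],[0,0,0],0],[[1,-2,-113],[0,0,0],0],[[1,-2,-123],[0,0,0],0],[[1,-2,-128],[0,0,0],0]]' 60
python3 -m jog '[[[0,0,0],[0,0,0],0],[[0,0,0],[0,0,0],0.3],[[0,0,0],[0,0,0],0.5],[[0,0,0],[0,0,0],0.7],[[0,0,0],[0,0,0],0.8],[[0,0,0],[0,0,0],0.9],[[0,0,0],[0,0,0],1],[[0,0,0],[0,0,0],1]]' 60
```

```text
time_s: 4.37
eef_pos: [447.8, -149.1, 19.7]
ee_rot: [-0.001, 0.843, 0.538, -0.0]
force: [0.4, 0.5, 0.6]
grip_width: 1.001
time_s: 5.03
eef_pos: [448.0, -150.8, 20.8]
ee_rot: [0.0, 0.843, 0.538, 0.0]
force: [-1.2, 0.7, 5.6]
grip_width: 0.164
```

```bash

python3 -m jog '[[[0,0,2],[0,0,0],1],[[0,0,8],[0,0,0],1],[[0,0,18],[0,0,0],1],[[0,0,32],[0,0,0],1],[[0,0,48],[0,0,0],1],[[0,0,62],[0,0,0],1],[[0,0,74],[0,0,0],1],[[0,0,80],[0,0,0],1]]'
python3 -m jog '[[[0,5,0],[0,0,1],1],[[1,18,0],[0,0,3],1],[[2,38,0],[0,0,5],1],[[3,58,0],[0,0,8],1],[[4,80,0],[0,0,11],1],[[5,102,0],[0,0,13],1],[[6,124,0],[0,0,16],1],[[8,147,0],[0,0,18],1]]'
python3 -m jog '[[[1,23,0],[0,0,3],1],[[2,46,0],[0,0,6],1],[[4,69,0],[0,0,9],1],[[5,92,0],[0,0,12],1],[[6,113,0],[0,0,14.4],1],[[7,130,0],[0,0,16.4],1],[[8,142,0],[0,0,17.6],1],[[8,148,0],[0,0,18.4],1]]'
python3 -m jog '[[[0,0,0],[0,0,0],1],[[0,0,0],[0,0,0],1],[[0,0,0],[0,0,0],1],[[0,0,0],[0,0,0],1],[[0,0,0],[0,0,0],1],[[0,0,0],[0,0,0],1],[[0,0,0],[0,0,0],1],[[0,0,0],[0,0,0],1]]'
python3 - <<'E'
from h import *
p=capture("wrist"); cv2.imwrite("pics/w3.png",p["color"]); print(sensors.sense()["eef_pos"])
for d in cut_out(p,"short_bar_center")[:2]: print(d["p"],d["box"],rect(fish(p,np.argwhere(d["region"])[:,::-1],96)[:,:2]))
for d in place_of(p,"short_slot")[:2]: print(d,fish(p,d["centre"][::-1],12))
E
```

```text
time_s: 5.7
eef_pos: [448.3, -150.9, 102.4]
ee_rot: [0.001, 0.843, 0.538, 0.001]
force: [0.0, -0.6, -0.9]
grip_width: 0.17
time_s: 6.37
eef_pos: [455.2, -2.2, 99.8]
ee_rot: [-0.001, 0.748, 0.664, -0.0]
force: [0.5, -0.0, -1.5]
grip_width: 0.167
time_s: 7.03
eef_pos: [463.2, 145.9, 99.7]
ee_rot: [-0.0, 0.632, 0.775, -0.0]
force: [0.7, 0.2, -2.1]
grip_width: 0.165
time_s: 7.7
eef_pos: [463.9, 144.3, 100.3]
ee_rot: [0.0, 0.633, 0.774, -0.0]
force: [-0.3, 0.6, -2.4]
grip_width: 0.167
[463.86884104 144.30026286 100.31433555]
0.69 [256.8, 180.8, 299.8, 363.5] (array([463.6, 145.1]), array([16.6, 98.1]), 11.7)
```

View pics/w3.png

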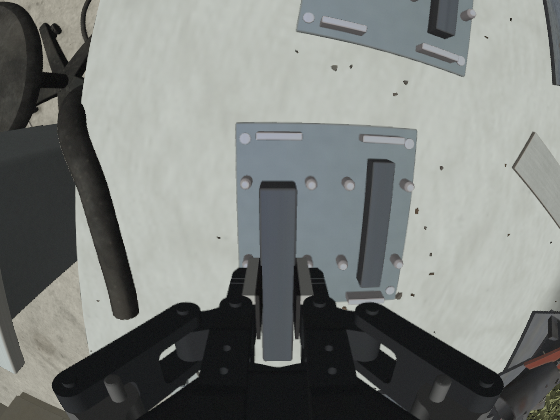

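The short bar is held straight over the free slot. The pins at (247,183) and (311,183) straddle it, and the end stop is at (278,136). I'll check the pin midpoint numerically.

```bash
python3 - <<'E'
from h import *
p=capture("wrist"); w=fish(p,[[247,183],[311,183],[347,183]],18)[:,:2]; print(w.round(1)); m=w[:2].mean(0)
a=np.radians(11.3); y=np.array([-np.sin(a),np.cos(a)]); print('pinmid',m,'slot',m-30*y, np.linalg.norm(w[0]-w[1]))
e=fish(p,[[278,136]],17)[0,:2]; print('stop',e,'along from slot',(e-(m-30*y))@y)
E
python3 -m jog '[[[0,0,-6],[0,0,0],1],[[0,0,-18],[0,0,0],1],[[0,0,-32],[0,0,0],1],[[0,0,-46],[0,0,0],1],[[0,0,-56],[0,0,0],1],[[0,0,-62],[0,0,0],1],[[0,0,-65],[0,0,0],1],[[0,0,-65],[0,0,0],1]]'

```

```text
[[438.2 170.5]
 [479.4 178.9]
 [503.  183.9]]
pinmid [458.80634589 174.72548311] slot [464.68473022 145.30704336] 42.00956416972286
stop [452.05291324 204.61615136] along from slot 60.63453652945325
time_s: 8.57
eef_pos: [463.8, 144.4, 34.9]
ee_rot: [-0.0, 0.633, 0.774, -0.0]
force: [0.5, 0.1, -1.4]
grip_width: 0.162
```

```bash

python3 -m jog '[[[0,1,-3],[0,0,0],1],[[0,1,-5],[0,0,0],1],[[0,1,-7],[0,0,0],1],[[0,1,-9],[0,0,0],1],[[0,1,-10],[0,0,0],1],[[0,1,-10.5],[0,0,0],1],[[0,1,-10.5],[0,0,0],1],[[0,1,-10.5],[0,0,0],1]]'
python3 -m jog '[[[0,0,0],[0,0,0],0.8],[[0,0,0],[0,0,0],0.7],[[0,0,0],[0,0,0],0.6],[[0,0,0],[0,0,0],0.55],[[0,0,0],[0,0,0],0.55],[[0,0,0],[0,0,0],0.55],[[0,0,3],[0,0,0],0.55],[[0,0,10],[0,0,0],0.55]]'
python3 -m jog '[[[0,0,15],[0,0,0],0.55],[[0,0,30],[0,0,0],0.55],[[0,0,50],[0,0,0],0.4],[[0,0,75],[0,0,0],0.2],[[0,0,95],[0,0,0],0],[[0,0,110],[0,0,0],0],[[0,0,120],[0,0,0],0],[[0,0,120],[0,0,0],0]]'
python3 - <<'E'
from h import *
for n in("wrist","top"):
    p=capture(n); cv2.imwrite(f"pics/{n}4.png",p["color"])
    for d in cut_out(p,"short_bar_center")[:3]:
        rc=np.argwhere(d["region"]); w=fish(p,rc[:,::-1],20)[:,:2] if n=="wrist" else np.array([ray_at(p,x,20)[:2] for x in rc])
        print(n,d["p"],d["box"],rect(w), np.median(pts(p,rc)[:,2]) if n=="top" else '')
E
```

```text
time_s: 9.23
eef_pos: [463.9, 145.4, 24.9]
ee_rot: [0.0, 0.633, 0.774, 0.0]
force: [-0.5, -0.2, -1.7]
grip_width: 0.165
time_s: 9.9
eef_pos: [463.4, 145.4, 34.6]
ee_rot: [-0.001, 0.633, 0.774, -0.001]
force: [0.5, -0.1, -0.4]
grip_width: 0.447
time_s: 10.57
eef_pos: [464.6, 145.5, 156.9]
ee_rot: [0.001, 0.633, 0.774, 0.001]
force: [0.1, -0.5, -0.2]
grip_width: 1.0
wrist 0.62 [291.4, 0.0, 442.9, 82.3] (array([509. , 315.4]), array([ 79.8, 123.6]), -87.6)
```

View pics/wrist4.png

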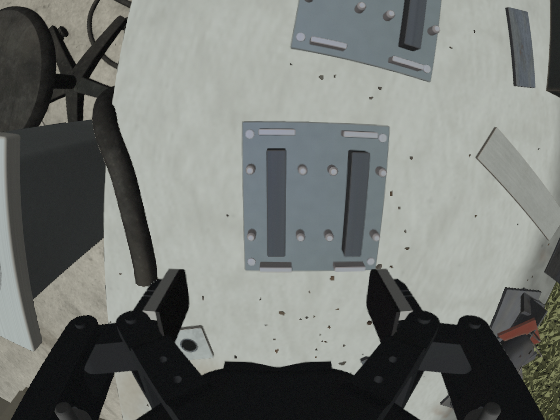

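The short bar now lies in its slot at (276,200), between its pins and stops, parallel to the stored bar. On to the long bar.

```bash

python3 -m jog '[[[0,-10,0],[0,0,0],0],[[0,-40,0],[0,0,-1],0],[[0,-78,0],[0,0,-2],0],[[0,-116,0],[0,0,-3],0],[[0,-154,0],[0,0,-4],0],[[0,-192,0],[0,0,-6],0],[[0,-230,0],[0,0,-7],0],[[-1,-268,0],[0,0,-8],0]]'
python3 -m jog '[[[0,-38,0],[0,0,-1],0],[[0,-76,0],[0,0,-3],0],[[-1,-112,0],[0,0,-4],0],[[-1,-148,0],[0,0,-5],0],[[-1,-184,0],[0,0,-6],0],[[-2,-215,0],[0,0,-7],0],[[-2,-240,0],[0,0,-8],0],[[-2,-254,0],[0,0,-8.2],0]]'
python3 -m jog '[[[0,0,0],[0,0,0],0],[[0,0,0],[0,0,0],0],[[0,0,0],[0,0,0],0],[[0,0,0],[0,0,0],0],[[0,0,0],[0,0,0],0],[[0,0,0],[0,0,0],0],[[0,0,0],[0,0,0],0],[[0,0,0],[0,0,0],0]]'
python3 - <<'E'
from h import *
p=capture("wrist"); cv2.imwrite("pics/w5.png",p["color"]); print(sensors.sense()["eef_pos"])
for d in cut_out(p,"long_bar_center")[:2]: print(d["p"],d["box"],rect(fish(p,np.argwhere(d["region"])[:,::-1],16)[:,:2]))
print(fbar(p,(240,120,330,300),16))
E
```

```text
time_s: 11.43
eef_pos: [462.0, -125.0, 154.2]
ee_rot: [-0.0, 0.686, 0.728, -0.0]
force: [1.2, 0.3, -1.0]
grip_width: 1.0
time_s: 12.1
eef_pos: [459.4, -379.7, 153.7]
ee_rot: [-0.001, 0.737, 0.676, -0.0]
force: [-0.2, 0.0, 0.3]
grip_width: 1.002
time_s: 12.77
eef_pos: [460.9, -376.4, 154.9]
ee_rot: [0.0, 0.736, 0.677, -0.0]
force: [-0.2, 0.5, -0.8]
grip_width: 0.998
[ 460.9212045  -376.43016409  154.86524409]
0.8 [264.9, 123.9, 288.2, 281.2] (array([ 460.7, -379.3]), array([ 16.8, 139.7]), -5.6)
(array([ 460.9, -379.3]), array([ 16.2, 139.7]), -5.2)
```

View pics/w5.png

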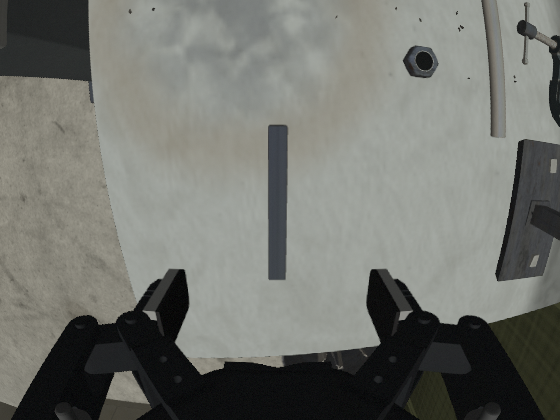

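The long bar is fully visible at (278,202). It measures 140 mm long at (461,-379), -5.2°, square to the jaws. Descend, grip and lift.

```bash

python3 -m jog '[[[0,-1,-20],[0,0,0],0],[[0,-2,-42],[0,0,0],0],[[0,-3,-64],[0,0,0],0],[[0,-3,-86],[0,0,0],0],[[0,-3,-105],[0,0,0],0],[[0,-3,-120],[0,0,0],0],[[0,-3,-130],[0,0,0],0],[[0,-3,-134.5],[0,0,0],0]]' 80
python3 -m jog '[[[0,0,0],[0,0,0],0],[[0,0,0],[0,0,0],0.3],[[0,0,0],[0,0,0],0.5],[[0,0,0],[0,0,0],0.7],[[0,0,0],[0,0,0],0.8],[[0,0,0],[0,0,0],0.9],[[0,0,0],[0,0,0],1],[[0,0,0],[0,0,0],1]]' 80
python3 -m jog '[[[0,0,0],[0,0,0],1],[[0,0,2],[0,0,0],1],[[0,0,8],[0,0,0],1],[[0,0,20],[0,0,0],1],[[0,0,36],[0,0,0],1],[[0,0,54],[0,0,0],1],[[0,0,70],[0,0,0],1],[[0,0,80],[0,0,0],1]]'
```

```text
time_s: 13.53
eef_pos: [460.5, -379.2, 19.0]
ee_rot: [-0.001, 0.736, 0.677, 0.0]
force: [-0.1, 0.1, 0.1]
grip_width: 0.999
time_s: 14.2
eef_pos: [461.0, -379.8, 20.9]
ee_rot: [0.0, 0.736, 0.677, -0.0]
force: [-1.2, 0.9, 6.7]
grip_width: 0.16
time_s: 14.87
eef_pos: [461.3, -380.1, 102.9]
ee_rot: [0.001, 0.736, 0.677, -0.0]
force: [-0.4, 0.0, -3.2]
grip_width: 0.161
```

```bash

python3 -m jog '[[[0,3,0],[0,0,0],1],[[0,12,0],[0,0,0],1],[[0,28,0],[0,0,0],1],[[0,50,0],[0,0,0],1],[[1,76,0],[0,0,1],1],[[1,104,0],[0,0,1],1],[[2,132,0],[0,0,1],1],[[2,160,0],[0,0,1],1]]'
python3 -m jog '[[[0,28,0],[0,0,0],1],[[1,56,0],[0,0,1],1],[[1,84,0],[0,0,1],1],[[2,112,0],[0,0,1],1],[[2,140,0],[0,0,2],1],[[3,168,0],[0,0,2],1],[[3,196,0],[0,0,2],1],[[3,224,0],[0,0,2],1]]'
python3 -m jog '[[[0,28,0],[0,0,0],1],[[1,56,0],[0,0,1],1],[[1,84,0],[0,0,1],1],[[2,112,0],[0,0,1],1],[[2,140,0],[0,0,2],1],[[3,168,0],[0,0,2],1],[[3,196,0],[0,0,2],1],[[3,224,0],[0,0,2],1]]'
python3 -m jog '[[[0,28,0],[0,0,0],1],[[1,54,0],[0,0,1],1],[[1,78,0],[0,0,1],1],[[2,100,0],[0,0,1],1],[[2,118,0],[0,0,2],1],[[3,132,0],[0,0,2],1],[[3,140,0],[0,0,2.2],1],[[3,142,0],[0,0,2.2],1]]'
python3 -m jog '[[[0,0,0],[0,0,0],1],[[0,0,0],[0,0,0],1],[[0,0,0],[0,0,0],1],[[0,0,0],[0,0,0],1],[[0,0,0],[0,0,0],1],[[0,0,0],[0,0,0],1],[[0,0,0],[0,0,0],1],[[0,0,0],[0,0,0],1]]'
python3 - <<'E'
from h import *
p=capture("wrist"); cv2.imwrite("pics/w6.png",p["color"]); print(sensors.sense()["eef_pos"])
for d in cut_out(p,"long_bar_center")[:2]: print(d["p"],d["box"],rect(fish(p,np.argwhere(d["region"])[:,::-1],96)[:,:2]))
for d in place_of(p,"long_slot")[:2]: print(d,fish(p,d["centre"][::-1],12))
E
```

```text
time_s: 15.53
eef_pos: [462.0, -217.2, 99.2]
ee_rot: [-0.001, 0.73, 0.684, -0.0]
force: [0.1, 0.3, -2.9]
grip_width: 0.163
time_s: 16.2
eef_pos: [464.6, 6.4, 99.4]
ee_rot: [-0.001, 0.718, 0.696, -0.001]
force: [0.1, -0.1, -2.1]
grip_width: 0.157
time_s: 16.87
eef_pos: [467.3, 230.0, 99.2]
ee_rot: [-0.001, 0.706, 0.709, -0.001]
force: [-0.0, 0.3, -1.6]
grip_width: 0.159
time_s: 17.53
eef_pos: [470.7, 371.3, 99.2]
ee_rot: [-0.0, 0.691, 0.723, -0.001]
force: [0.3, -0.1, -2.7]
grip_width: 0.158
time_s: 18.2
eef_pos: [471.9, 370.3, 100.3]
ee_rot: [-0.0, 0.692, 0.722, -0.0]
force: [-0.9, -0.8, -3.0]
grip_width: 0.158
[471.86655373 370.34286157 100.32262648]
0.89 [255.7, 130.4, 297.5, 366.6] (array([471.7, 379.4]), array([ 15.9, 122.4]), 2.5)
{'centre': [219.9, 281.8], 'p': 0.91} [[474.94425134 373.49893439  12.        ]]
```

View pics/w6.png

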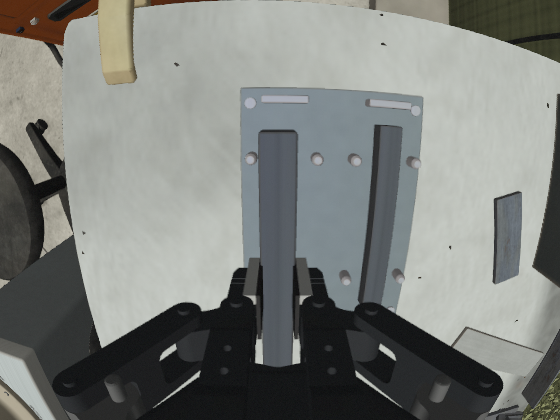

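The long bar is over its rack. The far pins are at (251,159) and (317,158), the end stop is at (286,99), and the bar sits a little left of the pin midline. Correction:

```bash
python3 - <<'E'
from h import *
p=capture("wrist"); w=fish(p,[[251,158],[317,158],[355,159],[414,162]],17)[:,:2]; print(w.round(1))
m=w[:2].mean(0); e=fish(p,[[286,100]],17)[0,:2]
for a in(2,np.degrees(np.arctan2(w[3,1]-w[0,1],w[3,0]-w[0,0]))):
    r=np.radians(a); y=np.array([-np.sin(r),np.cos(r)]); print(a,'slot',(m-45*y).round(1),'stop along',(e-(m-45*y))@y)
c=fish(p,[[240,88],[423,97]],4)[:,:2]; print('far corners',c.round(1)); d=c[1]-c[0]; a=np.arctan2(d[1],d[0]); y=np.array([-np.sin(a),np.cos(a)]); print(np.degrees(a),np.linalg.norm(d),'slot',c.mean(0)-93*y-35*np.array([y[1],-y[0]]))
print('stored',fbar(p,(372,120,403,240),20))
E
```

```text
[[452.9 416.8]
 [495.6 418.7]
 [521.  419.6]
 [563.7 420.9]]
2 slot [475.8 372.8] stop along 82.36394646179848
2.1415458820552726 slot [475.9 372.8] stop along 82.361846442282
far corners [[442.9 462.8]
 [572.  467.4]]
2.0374059803305666 129.14904686853566 slot [475.75186496 370.89850914]
stored (array([542.3, 404.5]), array([20.1, 79.8]), 2.2)
```

```bash

python3 -m jog '[[[1,1,-6],[0,0,0],1],[[2,1,-18],[0,0,0],1],[[3,2,-32],[0,0,0],1],[[4,2,-46],[0,0,0],1],[[4,2,-56],[0,0,0],1],[[4,2,-62],[0,0,0],1],[[4,2,-65],[0,0,0],1],[[4,2,-65],[0,0,0],1]]'
python3 -m jog '[[[0,0,-3],[0,0,0],1],[[0,0,-5],[0,0,0],1],[[0,0,-7],[0,0,0],1],[[0,0,-9],[0,0,0],1],[[0,0,-10],[0,0,0],1],[[0,0,-10.5],[0,0,0],1],[[0,0,-10.5],[0,0,0],1],[[0,0,-10.5],[0,0,0],1]]'
```

```text
time_s: 19.07
eef_pos: [475.6, 372.3, 34.6]
ee_rot: [-0.0, 0.692, 0.722, -0.0]
force: [0.9, 0.5, -2.5]
grip_width: 0.163
time_s: 19.73
eef_pos: [475.9, 372.4, 24.9]
ee_rot: [0.0, 0.692, 0.722, 0.0]
force: [-0.8, -1.0, -1.4]
grip_width: 0.163
```

```bash

python3 -m jog '[[[0,0,0],[0,0,0],0.8],[[0,0,0],[0,0,0],0.7],[[0,0,0],[0,0,0],0.6],[[0,0,0],[0,0,0],0.55],[[0,0,0],[0,0,0],0.55],[[0,0,0],[0,0,0],0.55],[[0,0,3],[0,0,0],0.55],[[0,0,10],[0,0,0],0.55]]'
python3 -m jog '[[[0,0,15],[0,0,0],0.55],[[0,0,30],[0,0,0],0.55],[[0,0,50],[0,0,0],0.4],[[0,0,75],[0,0,0],0.2],[[0,0,105],[0,0,0],0],[[0,0,130],[0,0,0],0],[[0,0,145],[0,0,0],0],[[0,0,150],[0,0,0],0]]'
python3 -m jog '[[[-5,-10,0],[0,0,0],0],[[-15,-30,0],[0,0,0],0],[[-30,-55,0],[0,0,0],0],[[-50,-80,0],[0,0,0],0],[[-70,-100,0],[0,0,0],0],[[-85,-110,0],[0,0,0],0],[[-90,-115,0],[0,0,0],0],[[-90,-115,0],[0,0,0],0]]'
python3 - <<'E'
from h import *
p=capture("wrist"); cv2.imwrite("pics/w7.png",p["color"]); print(sensors.sense()["eef_pos"])
s=capture("scene")
for q in ("long_bar_center","short_bar_center"):
    for d in cut_out(p,q)[:2]: print(q,d["p"],d["box"],rect(fish(p,np.argwhere(d["region"])[:,::-1],20)[:,:2]))
    for d in cut_out(s,q)[:2]: w=pts(s,np.argwhere(d["region"])); print('scene',d["p"],np.median(w,0).round(),np.percentile(w[:,2],90).round(1))
E
```

```text
time_s: 20.4
eef_pos: [475.5, 372.2, 34.4]
ee_rot: [-0.0, 0.692, 0.722, -0.001]
force: [0.1, -0.1, 0.7]
grip_width: 0.451
time_s: 21.07
eef_pos: [476.6, 372.9, 188.4]
ee_rot: [0.001, 0.692, 0.722, 0.003]
force: [0.9, 0.5, 0.6]
grip_width: 1.003
time_s: 21.73
eef_pos: [385.3, 256.9, 184.8]
ee_rot: [-0.0, 0.692, 0.722, -0.0]
force: [0.8, 0.2, 0.2]
grip_width: 1.001
[386.16315678 257.48858638 184.9377282 ]
long_bar_center 0.94 [365.9, 6.6, 390.1, 155.6] (array([473.6, 371.8]), array([ 20.4, 139.3]), 2.4)
scene 0.63 [473. 371.  15.] 20.0
short_bar_center 0.61 [335.4, 256.7, 356.4, 333.7] (array([462.2, 147.8]), array([ 17.7, 101.2]), 11.0)
scene 0.64 [463. 133.  15.] 20.0
```

View pics/w7.png

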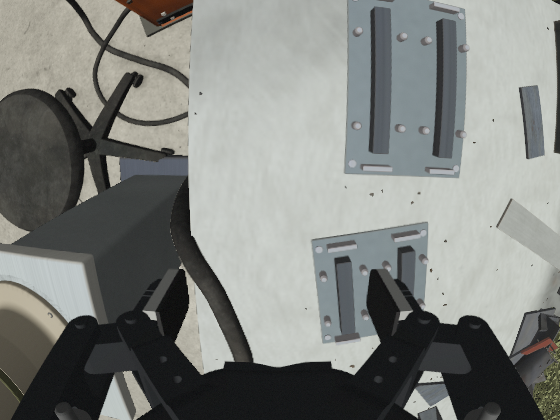

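Both bars lie in their free slots, the long one at (380,80) and the short one at (345,297). Each is between its pins and stops, with its top at z≈20 mm, and the gripper is clear. Handing in.

```bash
python3 -c "
from rig import ctrl; print(ctrl.finish_job())"
```

```text
the job is handed in; nothing more can be done
None
```

Both bars are in the free slots of their racks, let go, and the job was handed in at about 22 s of the 61 s limit. No verdict was reported.

| Bar | Bar centre, last wrist view | Bar angle | Slot centre I measured | Slot angle |
|---|---|---|---|---|
| Long | (473.6, 371.8) mm | 2.4° | about (476, 372) mm | about 2° |
| Short | (462, 148) mm | 11.0° | about (464.5, 145) mm | about 11.3° |

- **Fit:** Each bar centre was within about 4 mm of its slot's middle. Bar tops read z ≈ 20 mm in the scene camera's depth, which is right for a bar seated on the plate. I did not measure level separately.
- **Gripper:** It was open and clear of everything, at about z = 185 mm. The highest tool force in the readings after each move was about 7 N.

**Checks that disagreed or failed:**
- **First network estimates:** They put the long bar and long slot about 5–13 mm off. I replaced them with close-up wrist-camera measurements before gripping and placing.
- **Check after placing the short bar:** The network picked out something else in the wrist picture and found no bar in the top picture. I judged that placement from the wrist picture, and the final wrist measurement confirmed it.
- **Final scene view of the short bar:** It read y = 133 mm, against 148 mm from the wrist view. I took this as part of the bar being hidden and did not check further.

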